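Block up and clamp a cell block with a square-drive crank

TASK

Get the cell block clamped tight in the spindle clamp for the next operation: stand the white spacer block flat on the bed in the empty gap between the cell block and the jaw, its thin way along the clamp and near the middle of the width. Fit the loose crank fully down on the square drive shaft and wind it clockwise, without letting it come off the shaft, until the spindle comes up against its stop. Leave the crank on the shaft and the spacer in place, and do not disturb the ring gauge, tape measure and oil bottle.

Things in the scene. Friction and masses are not known exactly. Their poses are not given: they have to be found in the camera images.
- clamp_bed: Spindle clamp fixed to the bench: aluminium bed 252 x 92 mm, top at z = 10 mm, a grey gear housing (60 x 62 mm, top at z = 46 mm) at one end, an upright steel wall (the fixed end) at the other. Origin: on the bench under the axis of the upright drive shaft; x along the bed to the fixed end's inner face at x = 184 mm, z up. Its place and yaw vary.
- shaft_top (a point): Centre of the top face of the drive shaft, 67 mm above the bench: an upright 14 x 14 mm square, 19 mm long, its top 3 mm tapered to 10 mm, on a collar (z = 48 mm), the seat of the hub. Axes are the bed's; the square's own angle is NOT measured and varies. Stiff (0.15 N m): a crank pressed on and turned slides till the squares meet and it drops. Clockwise from above closes the jaw, 10 mm a turn.
- gap (a point): Point on the bed's top, on its middle line, 97 mm from the shaft axis, in the gap where the spacer is to stand; axes are the bed's. At the start the gap is free from the pad's face (x = 64 mm plus the jaw's travel, in the bed's frame) to the cell block (x = 118 mm or more). Two low rails, 74 mm apart, tops 9 mm above the bed, run along its sides.
- crank: Loose steel crank, 0.3 kg, standing on its hub. Origin: centre of the hub's underside; x along the arm to the handle, z up. Hub 26 x 26 mm (sides along x, y), 46 mm high, with a square socket below, 15.6 mm wide, 20 mm deep, sides along x, y. Arm 12 mm thick at z = 26 mm; handle at x = 60 mm, 25 mm balance ball at x = -38 mm. To fit it, take the hub across y, TCP 35 mm above the underside.
- handle (a point): Middle of the crank's upright black handle, 57 mm above the hub's underside, 60 mm from its axis: a 20 mm sleeve, 34 to 79 mm above the underside, that spins freely on its pin. So a crank held by it cannot be turned to match the square, but the gripper can carry it round a circle without itself turning.
- spacer: Loose white plastic spacer block, 30 mm (x) x 50 mm (y) x 44 mm (z), 80 g, standing on the bench. Origin: centre of its underside. Its 30 mm side is to lie along the clamp's x; take it across the 50 mm.
- cell_block: Six blue cells lying in black holders, 59 mm (x) x 70 mm (y) x 40 mm (z), about 0.4 kg, loose on the bed near the fixed end, 1 to 7 mm off it. Origin: centre of its underside; axes as the bed's. Not to be lifted: the jaw pushes it home.
- jaw (a joint): Travel of the jaw (73 mm wide, top at z = 48 mm) toward the fixed end, m: 0 fully open, 0.035 at the spindle's hard stop (0.0345 with the pad pressed in); 0 to 0.005 at the start, so 3 to 3.5 turns are needed (0.010 a turn). It moves only with the shaft and stays where it is left.
- pad (a joint): How far the sprung black pad on the jaw's front is pressed in, m: 0 free, 0.006 fully. With cell block and spacer in place it reads about 0.0035 (16 N) when the spindle is at its stop; without the spacer it touches nothing.
- ring_gauge: Steel ring gauge, 48 mm diameter, 14 mm high; origin at the centre of its underside. A bystander.
- tape_measure: Tape measure, 35 x 77 x 62 mm; origin at the centre of its underside. A bystander.
- oil_bottle: Small oil bottle, 42 mm diameter, 120 mm high, upright; origin at the centre of its underside. A bystander.

How it is judged:
By the outcome, as a careful person would: the job done as asked, in the order asked, and still so for the second after the job is handed in, with the robot touching nothing.
It also fails if it takes over 72 s, if anything falls off the work surface, if the arm or the gripper's body presses on something with over 40 N, if the wrist force passes 120 N, or if a joint passes its speed limit or range.

ROBOT

A 7-joint arm with a two-finger parallel gripper is mounted at the origin on a cart in front of the work surface, level with it; the furniture and walls round the work are solid. World frame = base frame: x ahead of the robot, y to its left, z up, the work surface at z = 0. Lengths are in mm, angles in rad, forces in N, time in s.
With the tool pointing down it reaches from about 400 to 850 mm from the base axis. Payload 4.5 kg.
Tool frame: the origin (TCP) lies between the finger pads, 19 mm behind the fingertips; this is the grasp point; z points along the fingers, y is the line along which they close (so a half turn about z gives the same grasp; the last joint's range is limited). The gripper opens to 85 mm and grips with 20 to 120 N. Pads are 22 mm wide; open, the fingers measure 114 mm over their backs; the gripper's body (76 mm by 85 mm) begins 54 mm behind the grasp point. The pads swing forward as they close: fully open they stand 13 mm farther back than shut.
Start: joints at [1.265, 0.689, -0.195, 1.565, 0.157, 0.902, -0.215], TCP at [208.341, -589.276, 250.017] pointing down, gripper open.
Joint ranges: [-3.01, 3.01], [-0.46, 2.08], [-1.47, 1.51], [0.13, 2.56], [-1, 4.14], [0.04, 2.09], [-2.66, 2.66]. Speed limits (rad/s): [2.57, 2.57, 3.14, 3.14, 3.14, 3.14, 3.14].

INTERFACE

Orientations are given as a unit quaternion [x, y, z, w].
In Python, from cell import bot gives the robot as it stands.
- The arm moves only by the tool apply_moves, never from a script. Its argument "deltas" is one flat list of numbers, 5 for each row, row after row: the closure, from 0 (fully open) to 1 (shut), then the shift along the tool's x, y, z normalised to -1 to 1, where 1 is 100 mm, then the turn about the tool's z normalised to -1 to 1, where 1 is pi/2 rad. A call has 1 to 20 rows; each row is the pose to reach, as a shift and turn from the pose commanded when the call began, along the tool's axes at that moment; what a row does not reach only later rows make up. A row lasts 1/10 s, in which the tool goes at most 50 mm and 8.59 degrees, less where a joint would pass 70% of its speed; a pose out of reach is approached as far as the arm can. A call with a number of a shift or a turn outside -1 to 1 is refused whole. A call with a gripper value outside its range is refused whole. The fingers move at their own pace and stop on an object; the grip force is fixed at half the most. Time passes only in rows, so rows that repeat a pose let the fingers close. It gives the time, the measured TCP pose, the force, the opening and the grip force at its end, in the units of the state.
- bot.read_state(): the state, without advancing time (a new reading comes with each control period).
- bot.capture(name): name is "scene" or "side" or "wrist"; returns (picture, depth): 384x512x3 uint8, blue, green, red; 384x512 float32, mm along the optical axis (not along the pixel's ray), 0 where there is no reading.
- bot.camera_params(name): a dict with "intrinsics" (3x3 intrinsics, pixels), "rvec" (rotation vector, rad) and "tvec" (3), from world to camera coordinates, as OpenCV has them. Camera axes: x right, y down, z forward; pixel columns grow to the right and rows downward; lengths in mm; the calibration is good to about 2 mm. A picture is of the moment at which its call begins: read the wrist's pose just before it. camera_params takes no time and is no camera call; for the wrist camera it gives the pose at the moment of the call.
- bot.finish_job(): hands the job in; it is judged then, once.
The state is a dict: "time": time; "joint_pos": joint angles; "dq": joint speeds; "joint_efforts": joint torques, N m; "tcp_pos": TCP position; "ee_rot": TCP orientation; "wrist_force": force on the tool from outside, world axes, zero at the start; "wrist_torque": the same for the moment, N m; "finger_gap": finger opening in mm; "gripper_force": force on a finger pad.
Only numpy, scipy, OpenCV 4.12 (cv2) and the standard library are available. Lean on these libraries where they do the work, as an engineer would, in place of code of your own. Each camera call takes 0.05 s, during which the arm holds its last target. There are 200 camera calls.

## Working session

There is one attempt and no reset: what is moved stays moved. The work goes in short steps, Python scripts to look and compute and a tool call to move; the robot and the scene stay as the last step left them, time stands still between calls to the robot, and variables do not carry over. Pictures are saved under pics/ and viewed, at most 14 in all, crops included, and the job is handed in when it is done.

Besides the shell and the picture viewer there is one more tool, called after "Emit:" as name(argument=value, ...) on one line, values as JSON. apply_moves: Moves the arm, as the interface text tells. Its arguments: {"type":"object","properties":{"deltas":{"type":"array","items":{"type":"number"}}},"required":["deltas"]}

```bash
ls; mkdir -p pics
cat > h.py <<'E'
import numpy as np, cv2
from cell import bot
from scipy.spatial.transform import Rotation as R
def cam(n):
    p=bot.camera_params(n); K=np.array(p["intrinsics"],float).reshape(3,3)
    Rm=cv2.Rodrigues(np.array(p["rvec"],float))[0]; t=np.array(p["tvec"],float).ravel()
    return K,Rm,t
def shot(n):
    c=cam(n); im,d=bot.capture(n); return im,d,c
def cloud(d,c):
    K,Rm,t=c; v,u=np.mgrid[:d.shape[0],:d.shape[1]]
    P=np.stack([(u-K[0,2])/K[0,0]*d,(v-K[1,2])/K[1,1]*d,d],-1)
    return (P-t)@Rm   # world
def ray(px,c,z):
    K,Rm,t=c; px=np.atleast_2d(np.array(px,float))
    r=np.c_[(px[:,0]-K[0,2])/K[0,0],(px[:,1]-K[1,2])/K[1,1],np.ones(len(px))]@Rm
    o=-Rm.T@t; return o+r*((z-o[2])/r[:,2:3])
E
python3 - <<'E'
from h import *
for n in("scene","side","wrist"):
    im,d,c=shot(n); cv2.imwrite(f"pics/{n}0.png",im); np.savez(f"{n}0.npz",im=im,d=d,K=c[0],R=c[1],t=c[2])
    print(n,-c[1].T@c[2],c[1][2],c[0][0,0])
s=bot.read_state();print(s["time"],s["tcp_pos"],s["ee_rot"],R.from_quat(s["ee_rot"]).as_matrix().round(3))
a=np.hstack([cv2.imread("pics/scene0.png"),cv2.imread("pics/side0.png")])
cv2.imwrite("pics/both.png",cv2.resize(a,(800,300)))
E
```

```text
pics
scene [-60.22861764 662.11755895 889.78350304] [ 0.46057897 -0.6546603  -0.59940546] 413.53920579927893
side [ 144.90304363 -989.39895678  571.40246436] [ 0.42866822  0.76260873 -0.48442902] 411.3237593973852
wrist [ 276.60992127 -564.27013288  373.44211398] [-0.26800088 -0.09265463 -0.95895289] 278.143182540484
0.15 [ 208.1329464  -588.84964555  249.36947162] [ 9.85591704e-01  1.69140521e-01 -1.76704147e-04 -6.67810163e-04] [[ 0.943  0.333 -0.001]
 [ 0.333 -0.943  0.001]
 [-0.    -0.001 -1.   ]]
```

View pics/scene0.png

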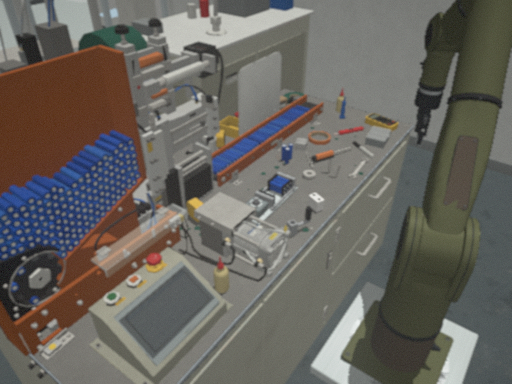

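View pics/side0.png

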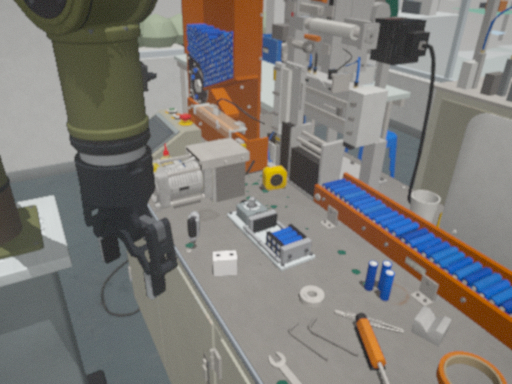

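The scene view shows the clamp around (270,195), the spacer at (316,197) and the crank at (300,222). In the side view the clamp is at (270,235), spacer at (225,263), crank at (192,225) and ring gauge at (312,295).

Run:
```python
from h import *
def L(n):
    z=np.load(n+"0.npz"); return z["im"],cloud(z["d"],(z["K"],z["R"],z["t"]))
im,P=L("side")
for nm,px in dict(spacer=(225,256),crankh=(193,218),ring=(312,289),cell=(288,236),wall=(310,258),housing=(257,208),shaft=(254,204),tape=(273,172),bedcorner=(278,263)).items():
    print(nm,P[px[1],px[0]].round())
im,P=L("scene")
for nm,px in dict(spacer=(316,196),crankh=(309,209),ring=(309,174),cell=(281,182),housing=(258,203),bottle=(220,265)).items():
    print(nm,P[px[1],px[0]].round())
z=np.load("wrist0.npz");c=z["R"];print(c)
```

```text
spacer [ 432. -367.   43.]
crankh [ 408. -255.   80.]
ring [ 555. -508.   15.]
cell [ 585. -372.   48.]
wall [ 618. -416.    5.]
housing [ 586. -230.   44.]
shaft [ 582. -220.   51.]
tape [712. -97.  58.]
bedcorner [ 539. -406.   13.]
spacer [ 435. -369.   42.]
crankh [ 395. -247.   82.]
ring [ 554. -533.   -4.]
cell [ 575. -364.   45.]
housing [ 567. -214.   48.]
bottle [458. 107.  95.]
[[ 0.33429709 -0.94246478 -0.00236528]
 [-0.90356017 -0.32120906  0.28355556]
 [-0.26800088 -0.09265463 -0.95895289]]
```

View pics/wrist0.png

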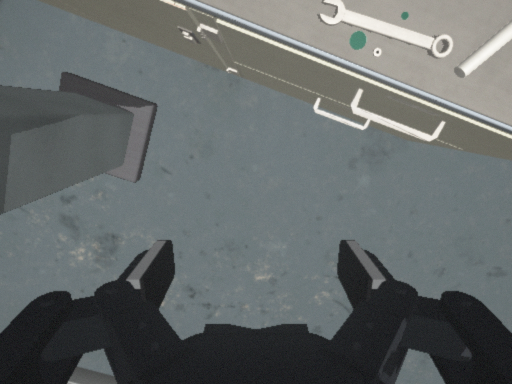

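The wrist picture shows only the floor, the bench edge (top) and the open fingers. Image up is tool +x and image right is tool +y. Next I move above the work.

Emit:
apply_moves(deltas=[0,0.3,-0.15,-0.04,0.05,0,0.6,-0.3,-0.08,0.1,0,0.95,-0.45,-0.12,0.15,0,0.95,-0.45,-0.12,0.15])

```text
time: 0.55
tcp_pos: [289.4, -510.3, 262.5]
ee_rot: [0.998, 0.056, 0.002, -0.001]
wrist_force: [0.2, -0.4, 0.2]
finger_gap: 85.0
gripper_force: 0.0
```

Emit:
apply_moves(deltas=[0,0.3,-0.15,-0.04,0,0,0.6,-0.3,-0.08,0,0,0.95,-0.45,-0.12,0,0,0.95,-0.45,-0.12,0])

```text
time: 0.95
tcp_pos: [379.5, -456.3, 274.4]
ee_rot: [0.998, 0.057, 0.003, -0.001]
wrist_force: [0.0, -0.4, 0.2]
finger_gap: 85.2
gripper_force: 0.0
```

Emit:
apply_moves(deltas=[0,0.3,-0.15,-0.04,0,0,0.6,-0.3,-0.08,0,0,0.95,-0.45,-0.12,0,0,0.95,-0.45,-0.12,0])

```text
time: 1.35
tcp_pos: [468.7, -401.2, 286.3]
ee_rot: [0.998, 0.057, 0.003, -0.001]
wrist_force: [0.4, 0.9, 0.0]
finger_gap: 85.3
gripper_force: 0.0
```

Emit:
apply_moves(deltas=[0,0,-0.35,0,0,0,0,-0.7,0,0,0,0,-0.9,0,0,0,0,-0.9,0,0])

```text
time: 1.75
tcp_pos: [452.7, -313.4, 285.9]
ee_rot: [0.999, 0.054, -0.001, -0.001]
wrist_force: [-0.1, -0.5, -0.0]
finger_gap: 85.3
gripper_force: 0.0
```

Run:
```python
from h import *
n="wrist"
im,d,c=shot(n); cv2.imwrite(f"pics/{n}1.png",im); np.savez(f"{n}1.npz",im=im,d=d,K=c[0],R=c[1],t=c[2])
print(bot.read_state()["tcp_pos"])
```

```text
[ 452.81198067 -315.84967815  286.02246117]
```

View pics/wrist1.png

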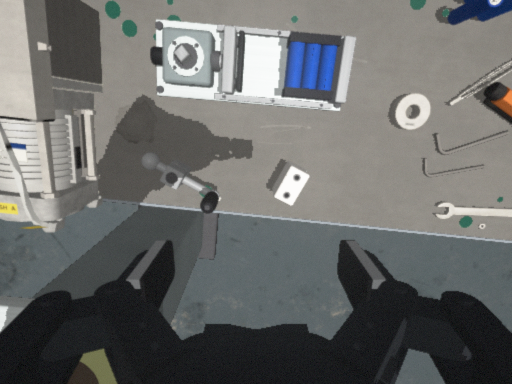

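The wrist view shows the clamp: shaft at (183,55), cells at (312,65), bed corners at (158,22), (353,38), (340,108) and (155,95). The spacer is at (290,182), and the crank has its ball at (150,160), hub at (172,178) and handle at (209,200). The ring gauge is at (411,111).

```bash
cat >> h.py <<'E'
def load(f):
    z=np.load(f); return z["im"],z["d"],(z["K"],z["R"],z["t"])
def blob(m,px):
    n,l=cv2.connectedComponents(m.astype(np.uint8)); 
    v,u=np.nonzero(m); i=np.argmin((u-px[0])**2+(v-px[1])**2); return l==l[v[i],u[i]]
def rect(pts):
    (cx,cy),(w,h),a=cv2.minAreaRect(pts.astype(np.float32)); return np.array([cx,cy]).round(1),(round(w,1),round(h,1)),round(a,1)
E
python3 - <<'E'
from h import *
im,d,c=load("wrist1.npz"); P=cloud(d,c); Z=P[...,2]
roi=np.zeros(Z.shape,bool)
def R_(u0,u1,v0,v1):
    m=np.zeros(Z.shape,bool); m[v0:v1,u0:u1]=1; return m
print("bench z",np.median(Z[120:135,260:380]))
sp=R_(262,320,150,215)&(Z>30)
print("spacer z",np.median(Z[sp]),Z[sp].max(),sp.sum(),rect(P[sp][:,:2]))
cr=R_(130,225,145,218)
for lo,hi in((5,20),(20,38),(38,50),(50,70),(70,90)):
    m=cr&(Z>lo)&(Z<hi); 
    if m.sum(): print("crank",lo,hi,m.sum(),P[m].mean(0).round(1),rect(P[m][:,:2]))
sh=R_(160,215,30,80)
for lo,hi in((42,49),(50,60),(60,75)):
    m=sh&(Z>lo)&(Z<hi)
    if m.sum(): print("shaft",lo,hi,m.sum(),P[m].mean(0).round(1),rect(P[m][:,:2]))
# pixel-plane rays
bed=np.array([(158,22),(353,38),(340,108),(155,95)])
b=ray(bed,c,10);print(b.round(1),np.linalg.norm(np.diff(b,axis=0),axis=1))
for (v0,v1) in ((25,31),(40,46),(55,61),(80,86)):
    print(v0,[int(x) for x in np.median(Z[v0:v1,150:360:6],axis=0)])
E
python3 - <<'E'
import cv2
im=cv2.imread("pics/wrist1.png")
cv2.imwrite("pics/crop1.png",cv2.resize(im[10:215,130:365],None,fx=3,fy=2.9,interpolation=cv2.INTER_CUBIC))
E
```

```text
bench z 0.2266602081019199
spacer z 44.15798944906671 410.02118238874016 863 (array([ 469.9, -350.2]), (132.6, 51.9), 17.9)
crank 5 20 64 [ 436.3 -207.    12.9] (array([ 429.7, -209.4]), (36.6, 18.5), 19.3)
crank 20 38 628 [ 430.8 -200.8   31.7] (array([ 425.1, -210. ]), (117.9, 23.4), 68.0)
crank 38 50 459 [ 428.2 -202.5   45.4] (array([ 422.2, -212.4]), (111.7, 25.4), 65.6)
crank 50 70 76 [ 409.8 -258.4   60.2] (array([ 407.1, -258. ]), (20.6, 10.4), 62.9)
crank 70 90 199 [ 404.8 -256.3   78.3] (array([ 403.6, -255.9]), (18.8, 17.7), 52.2)
shaft 42 49 2112 [ 579.6 -215.2   45.2] (array([ 579.6, -215.1]), (54.0, 64.9), 6.2)
shaft 50 60 46 [ 574.7 -218.6   54.6] (array([ 577.9, -215.8]), (16.2, 18.9), 24.2)
shaft 60 75 186 [ 577.3 -214.8   66.3] (array([ 577.7, -213.8]), (14.8, 14.1), 44.7)
[[ 618.7 -168.9   10. ]
 [ 627.8 -418.5   10. ]
 [ 541.2 -418.7   10. ]
 [ 530.4 -165.7   10. ]] [249.8099107   86.54263883 253.24647756]
25 [0, 12, 14, 41, 26, 25, 9, 10, 10, 10, 10, 10, 19, 47, 47, 19, 19, 10, 9, 1, 1, 0, 0, 0, 1, 0, 0, 0, 0, 0, 0, 0, 0, 0, 0]
40 [1, 10, 43, 44, 46, 46, 47, 46, 45, 44, 42, 10, 10, 48, 46, 46, 10, 10, 9, 10, 10, 10, 9, 32, 49, 49, 47, 49, 50, 49, 50, 49, 44, 49, 49]
55 [40, 40, 43, 45, 48, 66, 64, 48, 46, 44, 41, 42, 39, 47, 43, 47, 10, 10, 10, 10, 10, 9, 10, 42, 49, 47, 45, 49, 45, 46, 49, 26, 50, 50, 0]
80 [1, 0, 10, 39, 41, 42, 42, 43, 43, 43, 39, 10, 47, 47, 35, 47, 10, 9, 9, 10, 9, 10, 10, 46, 49, 34, 48, 48, 44, 49, 46, 45, 50, 49, 0]
```

View pics/crop1.png

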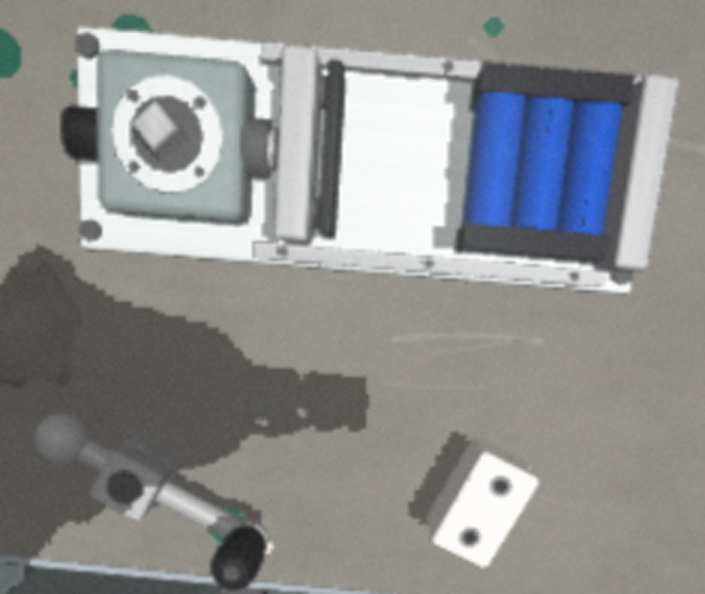

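```bash
cat >> h.py <<'E'
def linefit(p):
    vx,vy,x,y=cv2.fitLine(p[:,:2].astype(np.float32),cv2.DIST_HUBER,0,.01,.01).ravel(); 
    return np.array([x,y]),np.array([vx,vy])
def spacer(im,d,c,u0,u1,v0,v1,z=44):
    g=im.min(2); m=np.zeros(g.shape,np.uint8); m[v0:v1,u0:u1]=255*(g[v0:v1,u0:u1]>190)
    cs=max(cv2.findContours(m,cv2.RETR_EXTERNAL,cv2.CHAIN_APPROX_NONE)[0],key=cv2.contourArea)
    return rect(ray(cs[:,0,:]+0.0,c,z)[:,:2]),cs
E
python3 - <<'E'
from h import *
im,d,c=load("wrist1.npz"); Z=cloud(d,c)[...,2]
print("spacer",spacer(im,d,c,262,320,150,215)[0])
for f,roi in(("side0.npz",(205,245,245,280)),("scene0.npz",(303,330,188,207))):
    try:
        r,cs=spacer(*load(f),*roi); print(f,r)
    except Exception as e: print(f,e)
lo=[];up=[]
for u in range(165,335):
    v=np.nonzero((Z[80:125,u]>5)&(Z[80:125,u]<30))[0]; 
    if len(v): lo.append((u,80+v.max()+.5))
    v=np.nonzero((Z[10:60,u]>5)&(Z[10:60,u]<30))[0]
    if len(v): up.append((u,10+v.min()-.5))
for nm,q in(("lo",lo),("up",up)):
    p=ray(q,c,10); o,v=linefit(p); v=v if v[1]<0 else -v
    print(nm,o,v,np.degrees(np.arctan2(v[1],v[0])))
E
```

```text
spacer (array([ 432.9, -363. ]), (29.4, 49.4), 68.5)
side0.npz (array([ 431.3, -367.3]), (36.5, 48.9), 68.6)
scene0.npz (array([ 429.9, -361. ]), (28.2, 46.3), 68.4)
lo [ 533.75964 -294.9496 ] [ 0.02716298 -0.99963105] -88.44348
up [ 624.8293  -259.84723] [ 0.03146494 -0.99950486] -88.19689
```

Emit:
apply_moves(deltas=[0,-0.06,0.1,0.1,-0.09,0,-0.12,0.2,0.25,-0.18,0,-0.18,0.3,0.4,-0.27,0,-0.25,0.45,0.6,-0.36,0,-0.25,0.45,0.8,-0.45,0,-0.25,0.45,0.9,-0.54,0,-0.25,0.45,0.9,-0.63,0,-0.25,0.45,0.9,-0.69,0,-0.25,0.45,0.9,-0.69,0,-0.25,0.45,0.9,-0.69])

```text
time: 2.8
tcp_pos: [432.4, -365.3, 195.8]
ee_rot: [0.83, 0.558, -0.0, 0.0]
wrist_force: [0.5, -0.2, -0.6]
finger_gap: 85.7
gripper_force: 0.0
```

```bash
cat >> h.py <<'E'
def st():
    s=bot.read_state(); M=R.from_quat(s["ee_rot"]).as_matrix(); yaw=np.degrees(np.arctan2(M[1,0],M[0,0]))
    return s,np.array(s["tcp_pos"]),M,yaw
def go(target,yawt=None):
    s,p,M,yaw=st(); d=M.T@(np.array(target)-p)/100
    dy=None if yawt is None else -((yawt-yaw+180)%360-180)/90
    print("t",s["time"],"tcp",p.round(1),"yaw",round(yaw,1),"q7",round(s["joint_pos"][6],2),"delta",d.round(3),"turn",dy)
E
python3 - <<'E'
from h import *
_,_,M,y=st();print(M.round(3))
im,d,c=shot("wrist"); np.savez("wrist2.npz",im=im,d=d,K=c[0],R=c[1],t=c[2]); cv2.imwrite("pics/wrist2.png",im)
Z=cloud(d,c)[...,2]
m=(im.min(2)>190)&(Z>35)&(Z<55); P=cloud(d,c)
near=m&(np.hypot(P[...,0]-433,P[...,1]+363)<40); v,u=np.nonzero(near); print(u.min(),u.max(),v.min(),v.max(),np.median(Z[near]))
r=spacer(im,d,c,u.min()-3,u.max()+4,v.min()-3,v.max()+4)[0];print(r)
go([r[0][0],r[0][1],32],68.5)
E
```

```text
[[ 0.378  0.926 -0.   ]
 [ 0.926 -0.378 -0.001]
 [-0.001  0.    -1.   ]]
231 278 169 196 44.21610504001515
(array([ 432.6, -362.5]), (28.5, 48.5), 67.9)
t 2.85 tcp [ 432.6 -364.9  195.9] yaw 67.9 q7 -0.14 delta [ 0.023 -0.009  1.639] turn -0.006986275710743447
```

Emit:
apply_moves(deltas=[0,0.02,-0.01,0.4,0,0,0.02,-0.01,0.8,0,0,0.02,-0.01,1.0,0])

```text
time: 3.15
tcp_pos: [431.4, -361.2, 93.4]
ee_rot: [0.829, 0.559, -0.001, -0.001]
wrist_force: [0.0, -0.8, -0.4]
finger_gap: 85.4
gripper_force: 0.0
```

Emit:
apply_moves(deltas=[0,0,0,0.3,0,0,0,0,0.5,0,0,0,0,0.64,0,0.6,0,0,0.64,0,0.8,0,0,0.64,0,0.8,0,0,0.64,0,0.8,0,0,0.64,0,0.8,0,0,0.64,0,0.8,0,0,0.64,0])

```text
time: 4.05
tcp_pos: [433.5, -362.1, 33.2]
ee_rot: [0.829, 0.56, 0.0, 0.001]
wrist_force: [0.1, 0.2, 6.9]
finger_gap: 48.6
gripper_force: 63.0
```

Run:
```python
from h import *
im,d,c=load("wrist1.npz");P=cloud(d,c);Z=P[...,2]
o=np.array([577.3,-214.2]);ex=np.array([.0297,-.9996]);ey=np.array([.9996,.0297])
L=(P[...,:2]-o)@np.stack([ex,ey],1)
for v in (45,60,75):
    print(v,[(int(L[v,u,0]),int(Z[v,u])) for u in range(226,300,3)])
wl=(Z>30)&(L[...,0]>170)&(L[...,0]<215)&(abs(L[...,1])<30); print("wall",np.percentile(L[wl][:,0],[2,50,98]), )
print("shaftR",rect(L[(Z>62)&(Z<72)&(np.hypot(L[...,0],L[...,1])<12)]))
go([580.2,-311.2,150],91.7)
```

```text
45 [(47, 47), (51, 47), (54, 46), (57, 38), (61, 46), (65, 47), (67, 25), (70, 10), (74, 8), (78, 10), (82, 10), (85, 9), (89, 10), (93, 11), (97, 11), (101, 8), (105, 10), (109, 10), (113, 10), (116, 10), (120, 9), (123, 26), (124, 46), (128, 49), (131, 50)]
60 [(48, 47), (52, 48), (55, 47), (57, 28), (62, 46), (66, 46), (67, 10), (71, 10), (75, 10), (79, 8), (83, 10), (87, 10), (91, 10), (95, 10), (99, 11), (103, 8), (107, 10), (110, 12), (114, 9), (118, 10), (122, 11), (123, 46), (126, 49), (130, 49), (133, 48)]
75 [(49, 47), (52, 47), (56, 47), (57, 10), (63, 48), (67, 46), (69, 9), (73, 11), (77, 10), (81, 11), (84, 10), (88, 8), (92, 11), (96, 9), (100, 13), (104, 10), (108, 10), (112, 10), (116, 9), (120, 9), (122, 40), (125, 47), (128, 48), (132, 49), (135, 48)]
wall [170.45369295 184.36892221 196.71404843]
shaftR (array([-0.4,  0.4]), (14.1, 14.7), 43.7)
t 4.05 tcp [ 433.5 -362.1   33.2] yaw 68.1 q7 -0.27 delta [ 1.02   1.173 -1.166] turn -0.2627656657285633
```

Emit:
apply_moves(deltas=[0.8,0,0,-0.25,0,0.8,0,0,-0.5,0,0.8,0,0,-0.8,0,0.8,0.2,0.25,-0.8,-0.08,0.8,0.4,0.5,-0.8,-0.16,0.8,0.7,0.8,-0.8,-0.22,0.8,0.8,0.9,-0.8,-0.26,0.8,0.8,0.9,-0.8,-0.26,0.8,0.8,0.9,-0.8,-0.26])

```text
time: 4.95
tcp_pos: [544.8, -321.5, 111.7]
ee_rot: [0.699, 0.716, -0.001, -0.001]
wrist_force: [-1.0, -0.2, -1.1]
finger_gap: 48.9
gripper_force: 62.4
```

Run:
```python
from h import *
go([580.2,-310.2,60],91.7);print(st()[0]["wrist_force"])
im,d,c=shot("wrist"); np.savez("wrist3.npz",im=im,d=d,K=c[0],R=c[1],t=c[2]); cv2.imwrite("pics/wrist3.png",im)
```

```text
t 4.95 tcp [ 544.8 -321.5  111.7] yaw 91.4 q7 0.02 delta [0.105 0.358 0.516] turn -0.003651477713009399
[-1.04209746 -0.16768954 -1.06156644]
```

View pics/wrist3.png

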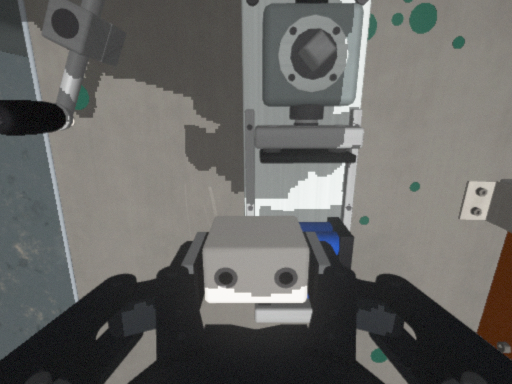

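The spacer is held square in the fingers: its top edge runs from (208,217) to (302,217), parallel to the jaw at (305,137). The shaft is at (315,50) and the gap at (300,185).

Run:
```python
from h import *
im,d,c=load("wrist3.npz");P=cloud(d,c);Z=P[...,2]
m=np.zeros(Z.shape,bool);m[212:305,200:312]=1
s=m&(Z>90); print("spacer top z",np.median(Z[s]),P[s].mean(0),rect(P[s][:,:2]))
# top face edges rays at z=tcp+11
k=(Z>60)&(Z<75); k[:, :260]=0;k[:,370:]=0;k[100:]=0; print("shaft",P[k].mean(0),rect(P[k][:,:2]))
lo=[];up=[]
for v in range(20,200,2):
    a=np.nonzero((Z[v,225:300]>5)&(Z[v,225:300]<30))[0]; b=np.nonzero((Z[v,320:400]>5)&(Z[v,320:400]<30))[0]
    if len(a): lo.append((225+a.min()-.5,v))
    if len(b): up.append((320+b.max()+.5,v))
for q in(lo,up):
    o,w=linefit(ray(q,c,10)); print(o,np.degrees(np.arctan2(w[1],w[0])))
jw=(Z>44)&(Z<50);jw[:118]=0;jw[152:]=0;jw[:,:250]=0;jw[:,366:]=0; print("jaw",rect(P[jw][:,:2]))
```

```text
spacer top z 122.28652419588977 [ 545.10462398 -317.15939197  118.73268111] (array([ 544.3, -293.2]), (58.5, 89.0), 2.5)
shaft [ 577.14864674 -214.98383046   66.34487365] (array([ 577.9, -214.2]), (14.7, 14.1), 44.5)
[ 532.33563 -226.67982] -88.4541
[ 624.7898  -244.22903] -87.43427
jaw (array([ 579.6, -265. ]), (72.6, 14.1), 1.5)
```

Emit:
apply_moves(deltas=[0.8,0.05,0.15,0,0,0.8,0.1,0.36,0,0,0.8,0.1,0.36,0,0,0.8,0.1,0.36,0.2,0,0.8,0.1,0.36,0.4,0,0.8,0.1,0.36,0.5,0,0.8,0.1,0.36,0.55,0])

```text
time: 5.7
tcp_pos: [579.9, -310.9, 55.9]
ee_rot: [0.699, 0.716, -0.001, -0.001]
wrist_force: [0.3, 0.3, -0.1]
finger_gap: 49.0
gripper_force: 62.4
```

Run:
```python
from h import *
go([580.2,-310.2,43.5],91.7);print(st()[0]["wrist_force"])
im,d,c=shot("wrist");P=cloud(d,c);Z=P[...,2]
o=np.array([577.5,-214.2]);ex=np.array([.0297,-.9996]);ey=np.array([.9996,.0297])
L=(P[...,:2]-o)@np.stack([ex,ey],1)
m=(Z>52)&(Z<62)&(abs(L[...,1])<32)&(L[...,0]>72)&(L[...,0]<120);print(rect(L[m]),np.median(Z[m]))
```

```text
t 5.7 tcp [ 579.9 -310.9   55.9] yaw 91.4 q7 -0.02 delta [0.007 0.004 0.124] turn -0.0035461475767691454
[ 0.27581219  0.30609378 -0.07472834]
(array([84.2, -0.1]), (62.5, 3.3), 89.9) 57.27028537315966
```

Emit:
apply_moves(deltas=[0.8,0,0,0.06,0,0.8,0,0,0.1,0,0.8,0,0,0.12,0,0.8,0,0,0.125,0,0.8,0,0,0.125,0])

```text
time: 6.25
tcp_pos: [582.0, -310.0, 44.7]
ee_rot: [0.698, 0.716, 0.0, 0.0]
wrist_force: [0.0, 0.9, 0.7]
finger_gap: 49.4
gripper_force: 62.4
```

Emit:
apply_moves(deltas=[0.8,0,0,0.01,0,0.8,0,0,0.015,0,0.8,0,0,0.015,0])

```text
time: 6.55
tcp_pos: [582.0, -310.0, 43.3]
ee_rot: [0.698, 0.716, 0.0, 0.0]
wrist_force: [-0.6, 0.4, 2.3]
finger_gap: 49.0
gripper_force: 62.6
```

Emit:
apply_moves(deltas=[0.3,0,0,0.015,0,0,0,0,0.015,0,0,0,0,0.015,0,0,0,0,-0.4,0,0,0,0,-0.8,0,0,0,0,-1,0])

```text
time: 7.15
tcp_pos: [583.7, -310.4, 146.5]
ee_rot: [0.698, 0.716, 0.001, 0.002]
wrist_force: [0.4, -0.5, 0.2]
finger_gap: 85.6
gripper_force: 0.0
```

Run:
```python
from h import *
go([425,-200,200],60);print(st()[0]["wrist_force"])
im,d,c=shot("wrist");cv2.imwrite("pics/wrist4.png",im);P=cloud(d,c);Z=P[...,2]
np.savez("wrist4.npz",im=im,d=d,K=c[0],R=c[1],t=c[2])
o=np.array([577.5,-214.2]);ex=np.array([.0297,-.9996]);ey=np.array([.9996,.0297])
L=(P[...,:2]-o)@np.stack([ex,ey],1)
m=(Z>51.5)&(Z<60)&(abs(L[...,1])<32)&(L[...,0]>72)&(L[...,0]<120);print(rect(L[m]),np.median(Z[m]))
im,d,c=load("wrist1.npz");P=cloud(d,c);Z=P[...,2]
# crank parts via wrist1
m=np.zeros(Z.shape,bool);m[145:218,130:225]=1;m&=(Z>15)&(Z<90)
a=m&(Z<50); o,v=linefit(P[a]);print("axis",o,v,np.degrees(np.arctan2(v[1],v[0])))
t=(P[...,:2]-o)@v; n=(P[...,:2]-o)@np.array([-v[1],v[0]])
for lo in range(-70,80,6):
    k=m&(t>lo)&(t<=lo+6)
    if k.sum(): print(lo,k.sum(),np.percentile(Z[k],[10,50,95]).round(),np.percentile(n[k],[2,98]).round(1))
```

```text
t 7.15 tcp [ 583.7 -310.4  146.5] yaw 91.5 q7 0.03 delta [ 1.143 -1.555 -0.544] turn 0.34958312789111057
[ 0.41191649 -0.45382598  0.24301785]
(array([96.7,  2. ]), (49.9, 29.1), 89.5) 54.24008027776037
axis [ 429.08914 -204.35121] [0.39474007 0.91879284] 66.75024
-70 38 [45. 72. 80.] [-3.1  7.6]
-64 111 [44. 77. 81.] [-5.7 10.7]
-58 113 [45. 78. 81.] [-6.1 11. ]
-52 78 [31. 64. 81.] [-4.3  7.9]
-46 35 [29. 31. 33.] [-1.6  9. ]
-40 35 [28. 31. 33.] [-1.9  8.6]
-34 35 [29. 31. 33.] [-2.   8.1]
-28 36 [29. 31. 33.] [-2.1  8.7]
-22 34 [29. 31. 32.] [-2.1  8.3]
-16 72 [23. 32. 45.] [-8.1 13. ]
-10 114 [30. 46. 48.] [-9.6 14.8]
-4 113 [28. 46. 48.] [-9.8 14.8]
2 111 [28. 46. 48.] [-9.8 14.8]
8 111 [29. 46. 48.] [-9.9 14.7]
14 35 [27. 44. 47.] [-9.7 13.1]
20 36 [29. 31. 33.] [-2.8  7.6]
26 49 [28. 31. 35.] [-4.4 10. ]
32 84 [29. 35. 38.] [-8.4 11.3]
38 84 [30. 37. 39.] [-9.2 13.3]
44 54 [31. 35. 38.] [-8.  10.5]
50 8 [29. 33. 34.] [-1.5  7.2]
```

Emit:
apply_moves(deltas=[0,0.2,-0.3,0,0.09,0,0.4,-0.6,0,0.18,0,0.6,-0.85,0,0.27,0,0.6,-0.85,0,0.27])

```text
time: 7.6
tcp_pos: [490.7, -249.2, 142.8]
ee_rot: [0.833, 0.553, -0.002, -0.003]
wrist_force: [0.6, 0.2, -0.4]
finger_gap: 85.8
gripper_force: 0.0
```

Run:
```python
from h import *
go([427,-202.3,160],66.8)
for f in("wrist1.npz","scene0.npz","side0.npz"):
    im,d,c=load(f);P=cloud(d,c);Z=P[...,2]
    m=(Z>75)&(Z<330)&(P[...,0]>440)&(P[...,0]<720)&(P[...,1]>-230)&(P[...,1]<0)&(d>0)
    Q=P[m]; H,_,_=np.histogram2d(Q[:,0],Q[:,1],bins=[range(440,721,40),range(-240,1,20)]);print(f);print(H.astype(int))
```

```text
t 7.6 tcp [ 490.7 -249.2  142.8] yaw 67.2 q7 -0.42 delta [ 0.185 -0.77  -0.167] turn 0.0044004281073430065
wrist1.npz
[[   0    0    0    0    0    0    0  966  720  774   36    0]
 [   0    0    0    0    0    0    0 1732  668  182    2    0]
 [   0    0    0    0    0    0   46 2414  510    0    0    0]
 [   0    0    0    0    0    0   38 2487  202    0    0    0]
 [   0    0    0    0    0    0    0  176    0    0    0    0]
 [   0    0    0    0    0    0    0    0    0    0    0    0]
 [   0    0    0    0    0    0    0    0    0    0    0    0]]
scene0.npz
[[  0   0   0   0   0   0   0  31  32  63  82  97]
 [  0   0   0   0   0   0   0  81  86  78 112 107]
 [  0   0   0   0   0   0   0  50  63  55  68  63]
 [  0   0   0   0   0   0   0  49  56  61  60  62]
 [  0   0   0   0   0   0   0  38  43  41  46  46]
 [  0   0   0   0   0   0   0   0   0   0   0   0]
 [  0   0   0   0   0   0   0   0   0   0   0   0]]
side0.npz
[[  0   0   0   0   0   0   0 172  88  79  25  49]
 [  0   0   0   0   0   0  20 258 100  96  44  69]
 [  0   0   0   0   0   0  25 299  47  44  40  42]
 [  0   0   0   0   0   0  19 287  42  45  40  40]
 [  0   0   0   0   0   0  17 201  34  32  31  30]
 [  0   0   0   0   0   0   0   0   0   0   0   0]
 [  0   0   0   0   0   0   0   0   0   0   0   0]]
```

Emit:
apply_moves(deltas=[0,0.1,-0.4,-0.1,0,0,0.18,-0.77,-0.17,0,0,0.18,-0.77,-0.17,0,0,0.18,-0.77,-0.17,0])

```text
time: 8.0
tcp_pos: [432.1, -205.9, 160.3]
ee_rot: [0.833, 0.554, 0.0, 0.001]
wrist_force: [0.5, 0.6, 0.3]
finger_gap: 85.4
gripper_force: 0.0
```

Run:
```python
from h import *
for f in("wrist1.npz","scene0.npz","side0.npz"):
    im,d,c=load(f);P=cloud(d,c);Z=P[...,2]
    m=(Z>75)&(Z<400)&(P[...,0]>500)&(P[...,0]<680)&(P[...,1]>-140)&(P[...,1]<0)&(d>0);Q=P[m]
    print(f,"y",np.percentile(Q[:,1],[.5,2,5,10]).round(),"z",np.percentile(Q[:,2],[50,95,99.5]).round(),"xmax",np.percentile(Q[:,0],99.5), Q[Q[:,1]<-106][:3].round())
im,d,c=shot("wrist");cv2.imwrite("pics/wrist5.png",im);np.savez("wrist5.npz",im=im,d=d,K=c[0],R=c[1],t=c[2])
P=cloud(d,c);Z=P[...,2]; g=(np.hypot(P[...,0]-427,P[...,1]+202)<90)
a=g&(Z>22)&(Z<36);o,v=linefit(P[a]);v=-v if v[1]>0 else v
n=np.array([-v[1],v[0]])
print("axis ang",np.degrees(np.arctan2(v[1],v[0])))
h=g&(Z>42)&(Z<50)&(np.hypot(P[...,0]-427,P[...,1]+202)<25);print("hubtop",rect(P[h][:,:2]),np.median(Z[h]))
k=g&(Z>70)&(Z<90);print("handle",rect(P[k][:,:2]),P[k].mean(0))
b=g&(Z>28)&(Z<42)&(np.hypot(P[...,0]-442,P[...,1]+168)<18);print("ball",P[b].mean(0))
go([427,-202.3,36],66.8)
```

```text
wrist1.npz y [-104.  -99.  -99.  -99.] z [134. 138. 139.] xmax 607.4348597545184 []
scene0.npz y [-98. -96. -93. -87.] z [136. 139. 140.] xmax 631.5564921194182 []
side0.npz y [-104. -101. -100.  -99.] z [130. 138. 139.] xmax 632.3122082393677 [[ 610. -107.  126.]
 [ 610. -107.  123.]
 [ 557. -107.  125.]]
axis ang -113.92505
hubtop (array([ 427.1, -200.6]), (26.2, 25.5), 66.8) 46.33645354359973
handle (array([ 403.6, -254.7]), (17.9, 19.5), 44.3) [ 404.05654938 -252.88496216   77.96176198]
ball [ 442.04489255 -167.5452544    34.35411873]
t 8.05 tcp [ 433.  -206.4  160.2] yaw 67.2 q7 -0.5 delta [ 0.014 -0.074  1.242] turn 0.004447380717368156
```

View pics/wrist5.png

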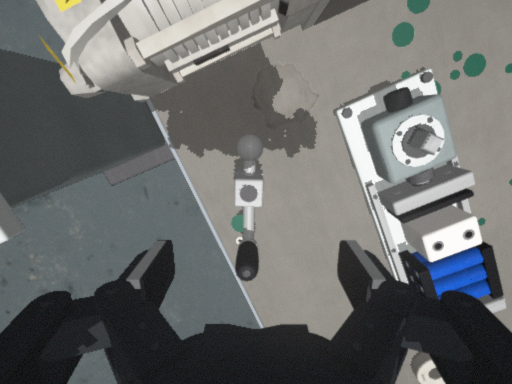

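The crank is centred below the gripper, with hub at (249,193), ball at (250,148) and handle at (247,258) along image vertical. The spacer stands in the clamp at (447,235) between pad and cells.

Emit:
apply_moves(deltas=[0,0.03,-0.07,0.3,0,0,0.03,-0.08,0.6,0,0,0.03,-0.08,0.9,0,0,0.03,-0.08,0.9,0])

```text
time: 8.45
tcp_pos: [425.2, -199.9, 66.9]
ee_rot: [0.833, 0.554, -0.001, -0.001]
wrist_force: [0.3, 0.1, 1.0]
finger_gap: 85.6
gripper_force: 0.0
```

Emit:
apply_moves(deltas=[0,0,0,0.2,0,0,0,0,0.34,0,0,0,0,0.34,0,0.8,0,0,0.34,0,1,0,0,0.34,0,1,0,0,0.34,0,1,0,0,0.34,0,1,0,0,0.34,0,1,0,0,0.34,0,1,0,0,0.34,0])

```text
time: 9.45
tcp_pos: [425.8, -200.1, 36.8]
ee_rot: [0.833, 0.553, 0.001, 0.001]
wrist_force: [0.3, 0.7, 5.6]
finger_gap: 24.9
gripper_force: 58.7
```

Emit:
apply_moves(deltas=[1,0,0,-0.2,0,1,0,0,-0.5,0,1,0,0,-0.8,0,1,0,0.2,-1,0,1,0.05,0.6,-1,0,1,0.1,0.8,-1,0,1,0.1,0.8,-1,0])

```text
time: 10.15
tcp_pos: [506.4, -222.1, 136.4]
ee_rot: [0.833, 0.553, 0.002, 0.002]
wrist_force: [-0.6, -0.0, -3.5]
finger_gap: 25.3
gripper_force: 59.9
```

Run:
```python
from h import *
go([577.3,-214.5,140],44.5);s=st()[0];print(s["wrist_force"],s["finger_gap"])
im,d,c=shot("wrist");cv2.imwrite("pics/wrist6.png",im);np.savez("wrist6.npz",im=im,d=d,K=c[0],R=c[1],t=c[2])
P=cloud(d,c);Z=P[...,2]
m=(Z>61)&(Z<73)&(np.hypot(P[...,0]-577,P[...,1]+214)<14);v,u=np.nonzero(m);print(u.min(),u.max(),v.min(),v.max(),m.sum(),rect(P[m][:,:2]),P[m].mean(0))
m=(Z>64)&m;print(m.sum(),rect(P[m][:,:2]),P[m].mean(0))
cu,cv_=int(u.mean()),int(v.mean())
cv2.imwrite("pics/shaft6.png",cv2.resize(im[max(0,cv_-40):cv_+40,max(0,cu-50):cu+50],None,fx=7,fy=7,interpolation=cv2.INTER_CUBIC))
```

```text
t 10.15 tcp [ 506.4 -222.1  136.4] yaw 67.2 q7 -0.5 delta [ 0.345  0.624 -0.032] turn 0.25177671273394125
[-0.55224194 -0.01035067 -3.47429726] 25.25901381673919
329 355 154 178 406 (array([ 577.8, -214. ]), (14.2, 14.4), 43.4) [ 577.15693016 -213.08645929   66.25981116]
372 (array([ 577.8, -213.9]), (13.8, 14.5), 44.2) [ 577.34661845 -213.35991072   66.57603919]
```

View pics/shaft6.png

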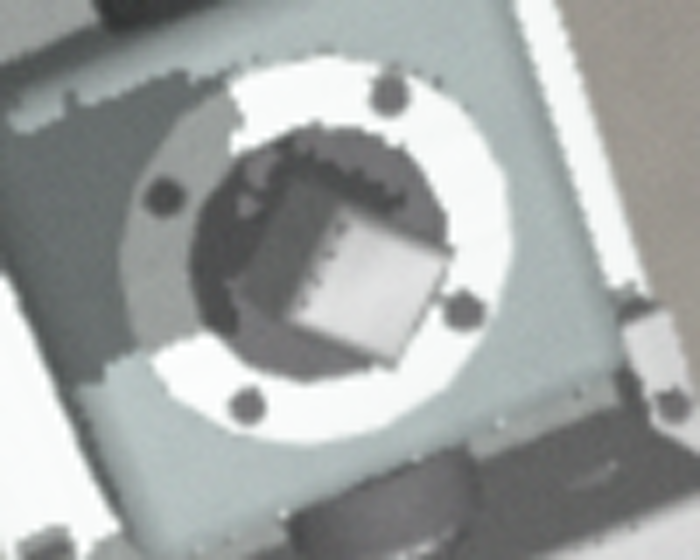

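The enlarged view shows the shaft square with corners at about (340,205), (450,255), (395,365) and (290,310).

Run:
```python
from h import *
im,d,c=load("wrist6.npz");P=cloud(d,c);Z=P[...,2]
m=(Z>61)&(Z<73)&(np.hypot(P[...,0]-577,P[...,1]+214)<14);v,u=np.nonzero(m);cu,cv_=int(u.mean()),int(v.mean())
q=np.array([(340,205),(450,255),(395,365),(290,310)])/7-.5+[cu-50,cv_-40]
W=ray(q,c,66)[:,:2];print(W.round(1),W.mean(0));e=np.roll(W,-1,0)-W;print(np.degrees(np.arctan2(e[:,1],e[:,0]))%90,np.hypot(*e.T))
# held hub / handle pose
T=st()[1]
h=(np.hypot(P[...,0]-T[0],P[...,1]-T[1])<25)&(Z>T[2]+5)&(Z<T[2]+16);print("hub",T,rect(P[h][:,:2]),np.median(Z[h]),h.sum())
go([W.mean(0)[0],W.mean(0)[1],140],np.median(np.degrees(np.arctan2(e[:,1],e[:,0]))%90))
```

```text
[[ 577.8 -204.7]
 [ 586.5 -213.8]
 [ 577.9 -222.6]
 [ 569.8 -212.9]] [ 578.01560835 -213.49521398]
[43.53900831 45.59326052 40.10548924 45.81268589] [12.62251232 12.25342116 12.62824531 11.49828854]
hub [ 503.45570525 -221.65481917  135.81880903] (array([ 503.8, -220.4]), (26.8, 46.5), 65.6) 145.93641717219094 3281
t 10.2 tcp [ 503.5 -221.7  135.8] yaw 67.2 q7 -0.5 delta [ 0.365  0.656 -0.041] turn 0.25112494846410854
```

View pics/wrist6.png

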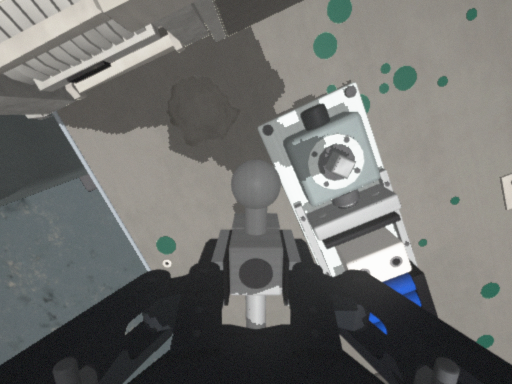

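The hub is held square on the finger centreline: its top bore is at (257,273) and the ball at (256,184). The shaft is at (340,163) and the spacer at (375,255).

Emit:
apply_moves(deltas=[1,0.1,0.2,-0.02,0.09,1,0.2,0.4,-0.04,0.18,1,0.36,0.65,-0.04,0.25,1,0.36,0.65,-0.04,0.25,1,0.36,0.65,-0.04,0.25,1,0.36,0.65,-0.04,0.25])

```text
time: 10.8
tcp_pos: [574.1, -214.0, 139.3]
ee_rot: [0.925, 0.38, -0.002, -0.001]
wrist_force: [0.5, 0.2, -2.7]
finger_gap: 25.1
gripper_force: 60.0
```

Run:
```python
from h import *
im,d,c=load("wrist6.npz");print("hub bore",ray([(257,273)],c,146))
for i in range(3):
    go([578,-213.6,103],44.5)
    im,d,c=shot("wrist")
cv2.imwrite("pics/wrist7.png",im);np.savez("wrist7.npz",im=im,d=d,K=c[0],R=c[1],t=c[2])
P=cloud(d,c);Z=P[...,2];m=(Z>61)&(Z<73)&(np.hypot(P[...,0]-577,P[...,1]+214)<14);print(m.sum())
g=cv2.cvtColor(im,cv2.COLOR_BGR2GRAY)[240:310,225:290]
k=cv2.HoughCircles(cv2.medianBlur(g,3),cv2.HOUGH_GRADIENT,1,30,param1=80,param2=14,minRadius=10,maxRadius=24);print(k)
if k is not None: print(ray(k[0,:1,:2]+[225,240],c,st()[1][2]+10.5))
```

```text
hub bore [[ 507.14590382 -222.3288751   146.        ]]
t 10.8 tcp [ 574.1 -214.   139.3] yaw 44.7 q7 -0.77 delta [0.032 0.025 0.362] turn 0.0020528026094657056
t 10.85 tcp [ 574.4 -214.2  139.4] yaw 44.7 q7 -0.77 delta [0.031 0.022 0.364] turn 0.0017268261853606267
t 10.9 tcp [ 574.8 -214.3  139.6] yaw 44.6 q7 -0.77 delta [0.028 0.018 0.366] turn 0.0015240305850214655
11
[[[30.5 33.5 15.8]]]
[[ 575.01472409 -213.82859112  150.26541126]]
```

Emit:
apply_moves(deltas=[1,0.02,0.017,0.1,0,1,0.02,0.017,0.2,0,1,0.02,0.017,0.28,0,1,0.02,0.017,0.32,0,1,0.02,0.017,0.34,0,1,0.02,0.017,0.36,0,1,0.02,0.017,0.38,0,1,0.02,0.017,0.4,0])

```text
time: 11.75
tcp_pos: [579.4, -213.9, 100.3]
ee_rot: [0.925, 0.38, 0.0, 0.0]
wrist_force: [-0.4, -2.0, -3.3]
finger_gap: 25.1
gripper_force: 60.0
```

Run:
```python
from h import *
for i in range(1):
    go([578,-213.6,84],44.5);s=st()[0];print(np.round(s["wrist_force"],1),np.round(s["wrist_torque"],2))
```

```text
t 11.75 tcp [ 579.4 -213.9  100.3] yaw 44.7 q7 -0.79 delta [-0.008 -0.012  0.163] turn 0.0018246135246433445
[-0.4 -2.  -3.3] [-0.36  0.12 -0.03]
```

Emit:
apply_moves(deltas=[1,0,0,0.01,0,1,0,0,0.02,0,1,0,0,0.03,0,1,0,0,0.04,0,1,0,0,0.05,0])

```text
time: 12.25
tcp_pos: [579.0, -213.8, 94.9]
ee_rot: [0.925, 0.38, -0.0, 0.0]
wrist_force: [-1.5, -0.8, -2.4]
finger_gap: 24.8
gripper_force: 60.2
```

Emit:
apply_moves(deltas=[1,0,0,0.02,0,1,0,0,0.04,0,1,0,0,0.06,0,1,0,0,0.08,0,1,0,0,0.095,0,1,0,0,0.11,0,1,0,0,0.11,0])

```text
time: 12.95
tcp_pos: [579.0, -213.8, 84.8]
ee_rot: [0.925, 0.38, -0.0, 0.0]
wrist_force: [-4.0, -0.8, 4.4]
finger_gap: 25.2
gripper_force: 61.2
```

Emit:
apply_moves(deltas=[1,0,0,0.01,0,1,0,0,0.02,0,1,0,0,0.02,0])

```text
time: 13.25
tcp_pos: [579.0, -213.8, 84.7]
ee_rot: [0.925, 0.38, -0.0, 0.001]
wrist_force: [-7.6, -1.3, 18.8]
finger_gap: 25.0
gripper_force: 63.1
```

Emit:
apply_moves(deltas=[0.5,0,0,0,0,0,0,0,0,0,0,0,0,0,0,0,0,0,-0.3,0,0,0,0,-0.7,0,0,0,0,-1,0,0,0,0,-1,0])

```text
time: 13.95
tcp_pos: [582.8, -213.8, 186.4]
ee_rot: [0.925, 0.38, 0.004, 0.003]
wrist_force: [1.1, -0.3, -1.2]
finger_gap: 85.6
gripper_force: 0.0
```

Run:
```python
from h import *
im,d,c=shot("wrist");np.savez("wrist8.npz",im=im,d=d,K=c[0],R=c[1],t=c[2]);cv2.imwrite("pics/wrist8.png",im)
P=cloud(d,c);Z=P[...,2]
g=np.hypot(P[...,0]-577,P[...,1]+214)<95
for nm,a,b in(("handle",112,135),("hub",86,100)):
    m=g&(Z>a)&(Z<b);print(nm,m.sum(),P[m].mean(0) if m.sum() else 0,rect(P[m][:,:2]) if m.sum() else 0, np.percentile(Z[m],95) if m.sum() else 0)
im2,d2,c2=shot("side");np.savez("side8.npz",im=im2,d=d2,K=c2[0],R=c2[1],t=c2[2]);cv2.imwrite("pics/side8.png",im2)
P=cloud(d2,c2);Z=P[...,2];g=(np.hypot(P[...,0]-577,P[...,1]+214)<95)
m=g&(Z>112)&(Z<130);print("side handle",m.sum(),P[m].mean(0) if m.sum() else 0,rect(P[m][:,:2]) if m.sum() else 0)
go([535,-256.5,170])
```

```text
handle 644 [ 538.80948084 -252.93339141  124.0152547 ] (array([ 537.5, -255. ]), (17.9, 19.8), 19.5) 128.85474936039802
hub 1215 [ 576.69545282 -215.55325045   93.44936435] (array([ 573.3, -219. ]), (102.9, 25.8), 44.4) 96.08777166656404
side handle 70 [ 533.13065863 -261.11265434  122.05805382] (array([ 534.4, -258.8]), (17.1, 16.1), 63.4)
t 14.05 tcp [ 579.7 -213.3  182.3] yaw 44.7 q7 -0.75 delta [-0.622 -0.008  0.123] turn None
```

View pics/wrist8.png

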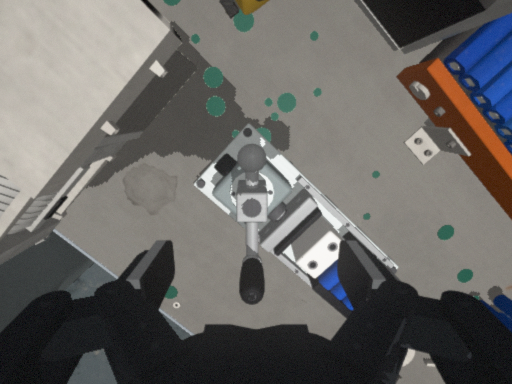

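The crank is seated: hub at (251,205), its top at 94 mm, with the handle at (252,278) directly behind the tool. The spacer at (312,250) is still in place.

Emit:
apply_moves(deltas=[0,-0.3,0,0,0,0,-0.62,0,0.1,0,0,-0.62,0,0.4,0,0,-0.62,0,0.5,0,0,-0.62,0,0.5,0])

```text
time: 14.55
tcp_pos: [534.1, -255.5, 129.5]
ee_rot: [0.925, 0.381, -0.002, -0.002]
wrist_force: [0.2, 0.5, -0.0]
finger_gap: 85.3
gripper_force: 0.0
```

Run:
```python
from h import *
go([535.3,-256.2,107],44.5)
for c0 in(180,300,60):
    f0=np.radians(c0);a=[]
    for k in range(1,17):
        f=np.radians(c0+7.5*k);a+=[1.0,round(float(.6*(np.cos(f)-np.cos(f0))),3),round(float(.6*(np.sin(f)-np.sin(f0))),3),0,0]
    print(c0,a)
```

```text
t 14.55 tcp [ 534.1 -255.5  129.5] yaw 44.7 q7 -0.71 delta [0.004 0.015 0.225] turn 0.00271422460477595
180 [1.0, 0.005, -0.078, 0, 0, 1.0, 0.02, -0.155, 0, 0, 1.0, 0.046, -0.23, 0, 0, 1.0, 0.08, -0.3, 0, 0, 1.0, 0.124, -0.365, 0, 0, 1.0, 0.176, -0.424, 0, 0, 1.0, 0.235, -0.476, 0, 0, 1.0, 0.3, -0.52, 0, 0, 1.0, 0.37, -0.554, 0, 0, 1.0, 0.445, -0.58, 0, 0, 1.0, 0.522, -0.595, 0, 0, 1.0, 0.6, -0.6, 0, 0, 1.0, 0.678, -0.595, 0, 0, 1.0, 0.755, -0.58, 0, 0, 1.0, 0.83, -0.554, 0, 0, 1.0, 0.9, -0.52, 0, 0]
300 [1.0, 0.065, 0.044, 0, 0, 1.0, 0.124, 0.095, 0, 0, 1.0, 0.176, 0.154, 0, 0, 1.0, 0.22, 0.22, 0, 0, 1.0, 0.254, 0.29, 0, 0, 1.0, 0.28, 0.364, 0, 0, 1.0, 0.295, 0.441, 0, 0, 1.0, 0.3, 0.52, 0, 0, 1.0, 0.295, 0.598, 0, 0, 1.0, 0.28, 0.675, 0, 0, 1.0, 0.254, 0.749, 0, 0, 1.0, 0.22, 0.82, 0, 0, 1.0, 0.176, 0.885, 0, 0, 1.0, 0.124, 0.944, 0, 0, 1.0, 0.065, 0.996, 0, 0, 1.0, -0.0, 1.039, 0, 0]
60 [1.0, -0.07, 0.035, 0, 0, 1.0, -0.145, 0.06, 0, 0, 1.0, -0.222, 0.075, 0, 0, 1.0, -0.3, 0.08, 0, 0, 1.0, -0.378, 0.075, 0, 0, 1.0, -0.455, 0.06, 0, 0, 1.0, -0.53, 0.035, 0, 0, 1.0, -0.6, 0.0, 0, 0, 1.0, -0.665, -0.044, 0, 0, 1.0, -0.724, -0.095, 0, 0, 1.0, -0.776, -0.154, 0, 0, 1.0, -0.82, -0.22, 0, 0, 1.0, -0.854, -0.29, 0, 0, 1.0, -0.88, -0.364, 0, 0, 1.0, -0.895, -0.441, 0, 0, 1.0, -0.9, -0.52, 0, 0]
```

Emit:
apply_moves(deltas=[0,0,0.01,0.15,0,0,0,0.01,0.22,0,0.8,0,0.01,0.22,0,1,0,0.01,0.22,0,1,0,0.01,0.22,0,1,0,0.01,0.22,0,1,0,0.01,0.22,0,1,0,0.01,0.22,0])

```text
time: 15.35
tcp_pos: [536.1, -258.1, 110.5]
ee_rot: [0.925, 0.38, 0.0, 0.0]
wrist_force: [-0.7, -0.3, 2.5]
finger_gap: 18.5
gripper_force: 58.4
```

Run:
```python
from h import *
go([535.3,-256.2,107],44.5);s=st()[0];print(np.round(s["wrist_force"],1),s["finger_gap"])
```

```text
t 15.35 tcp [ 536.1 -258.1  110.5] yaw 44.7 q7 -0.72 delta [ 0.007 -0.019  0.035] turn 0.0017726981114211387
[-0.7 -0.3  2.5] 18.48631108285581
```

Emit:
apply_moves(deltas=[1,0.005,-0.078,0,0,1,0.02,-0.155,0,0,1,0.046,-0.23,0,0,1,0.08,-0.3,0,0,1,0.124,-0.365,0,0,1,0.176,-0.424,0,0,1,0.235,-0.476,0,0,1,0.3,-0.52,0,0,1,0.37,-0.554,0,0,1,0.445,-0.58,0,0,1,0.522,-0.595,0,0,1,0.6,-0.6,0,0])

```text
time: 16.55
tcp_pos: [535.6, -171.9, 110.2]
ee_rot: [0.925, 0.38, -0.001, -0.0]
wrist_force: [-2.1, -2.2, 6.5]
finger_gap: 18.8
gripper_force: 58.8
```

Emit:
apply_moves(deltas=[1,0.078,0.005,0,0,1,0.155,0.02,0,0,1,0.23,0.046,0,0,1,0.3,0.08,0,0,1,0.365,0.124,0,0,1,0.424,0.176,0,0,1,0.476,0.235,0,0,1,0.52,0.3,0,0,1,0.554,0.37,0,0,1,0.58,0.445,0,0,1,0.595,0.522,0,0,1,0.6,0.6,0,0,1,0.595,0.678,0,0,1,0.58,0.755,0,0,1,0.554,0.83,0,0,1,0.52,0.9,0,0])

```text
time: 18.15
tcp_pos: [635.4, -197.2, 109.8]
ee_rot: [0.925, 0.381, -0.001, -0.002]
wrist_force: [-3.4, 2.1, 5.5]
finger_gap: 18.6
gripper_force: 58.9
```

Emit:
apply_moves(deltas=[1,-0.044,0.065,0,0,1,-0.096,0.124,0,0,1,-0.155,0.176,0,0,1,-0.22,0.22,0,0,1,-0.29,0.254,0,0,1,-0.365,0.28,0,0,1,-0.441,0.295,0,0,1,-0.52,0.3,0,0,1,-0.598,0.295,0,0,1,-0.675,0.28,0,0,1,-0.75,0.254,0,0,1,-0.82,0.22,0,0,1,-0.885,0.176,0,0,1,-0.944,0.124,0,0,1,-0.996,0.065,0,0])

```text
time: 19.65
tcp_pos: [570.2, -275.5, 110.1]
ee_rot: [0.925, 0.38, 0.001, 0.001]
wrist_force: [3.7, 3.1, 2.7]
finger_gap: 18.6
gripper_force: 58.6
```

Emit:
apply_moves(deltas=[1,-0.044,-0.065,0,0,1,-0.078,-0.135,0,0,1,-0.104,-0.21,0,0,1,-0.119,-0.287,0,0,1,-0.124,-0.365,0,0,1,-0.119,-0.443,0,0,1,-0.104,-0.52,0,0,1,-0.078,-0.595,0,0,1,-0.044,-0.665,0,0,1,0,-0.73,0,0,1,0.052,-0.789,0,0,1,0.111,-0.841,0,0,1,0.176,-0.885,0,0,1,0.246,-0.919,0,0,1,0.321,-0.945,0,0,1,0.398,-0.96,0,0,1,0.476,-0.965,0,0])

```text
time: 21.35
tcp_pos: [533.9, -173.4, 110.1]
ee_rot: [0.925, 0.38, -0.003, -0.0]
wrist_force: [-1.4, -2.7, 7.8]
finger_gap: 18.6
gripper_force: 59.3
```

```bash
cat > jaw.py <<'E'
from h import *
im,d,c=shot("side");P=cloud(d,c);Z=P[...,2]
o=np.array([577.7,-214]);ex=np.array([.0297,-.9996]);ey=np.array([.9996,.0297])
for n in("side","wrist"):
    if n=="wrist": im,d,c=shot("wrist");P=cloud(d,c);Z=P[...,2]
    L=(P[...,:2]-o)@np.stack([ex,ey],1)
    s=(Z>51.5)&(Z<58)&(abs(L[...,1])<32)&(L[...,0]>75)&(L[...,0]<130)
    j=(Z>44)&(Z<51)&(abs(L[...,1])<34)&(L[...,0]>38)&(L[...,0]<100)
    h=(Z>88)&(Z<98)&(np.hypot(L[...,0],L[...,1])<16)
    print(n,"spacer",s.sum(),rect(L[s]) if s.sum() else 0,"jaw x",np.percentile(L[j][:,0],[1,50,99]).round(1) if j.sum() else 0,"hub z",np.median(Z[h]) if h.sum() else 0)
s=st()[0];print(s["time"],np.round(s["wrist_force"],1))
E
python3 jaw.py
python3 - <<'E'
from h import *
im,d,c=load("side8.npz");P=cloud(d,c);Z=P[...,2]
o=np.array([577.7,-214]);ex=np.array([.0297,-.9996]);ey=np.array([.9996,.0297]);L=(P[...,:2]-o)@np.stack([ex,ey],1)
j=(Z>44)&(Z<51)&(abs(L[...,1])<34)&(L[...,0]>38)&(L[...,0]<100);print("start jaw",np.percentile(L[j][:,0],[1,50,99]))
E
```

```text
side spacer 166 (array([98.9,  0.5]), (31.3, 50.6), 2.3) jaw x [56.3 67.7 96.7] hub z 94.01226547248716
wrist spacer 1661 (array([105.7,   7.5]), (48.1, 38.2), 0.2) jaw x [55.6 73.6 83.6] hub z 94.255884349973
21.45 [-0.4 -0.7  6.2]
start jaw [45.06461642 58.2795881  97.53241135]
```

Emit:
apply_moves(deltas=[1,0.078,0.005,0,0,1,0.155,0.02,0,0,1,0.23,0.046,0,0,1,0.3,0.08,0,0,1,0.365,0.124,0,0,1,0.424,0.176,0,0,1,0.476,0.235,0,0,1,0.52,0.3,0,0,1,0.554,0.37,0,0,1,0.58,0.445,0,0,1,0.595,0.522,0,0,1,0.6,0.6,0,0,1,0.595,0.678,0,0,1,0.58,0.755,0,0,1,0.554,0.83,0,0,1,0.52,0.9,0,0])

```text
time: 23.05
tcp_pos: [635.3, -197.7, 109.9]
ee_rot: [0.925, 0.381, -0.001, -0.002]
wrist_force: [0.1, 3.6, 7.3]
finger_gap: 18.6
gripper_force: 59.1
```

Emit:
apply_moves(deltas=[1,-0.044,0.065,0,0,1,-0.096,0.124,0,0,1,-0.155,0.176,0,0,1,-0.22,0.22,0,0,1,-0.29,0.254,0,0,1,-0.365,0.28,0,0,1,-0.441,0.295,0,0,1,-0.52,0.3,0,0,1,-0.598,0.295,0,0,1,-0.675,0.28,0,0,1,-0.75,0.254,0,0,1,-0.82,0.22,0,0,1,-0.885,0.176,0,0,1,-0.944,0.124,0,0,1,-0.996,0.065,0,0])

```text
time: 24.55
tcp_pos: [569.8, -275.2, 110.1]
ee_rot: [0.925, 0.38, -0.0, 0.0]
wrist_force: [2.9, -0.2, 4.5]
finger_gap: 18.6
gripper_force: 58.8
```

Emit:
apply_moves(deltas=[1,-0.044,-0.065,0,0,1,-0.078,-0.135,0,0,1,-0.104,-0.21,0,0,1,-0.119,-0.287,0,0,1,-0.124,-0.365,0,0,1,-0.119,-0.443,0,0,1,-0.104,-0.52,0,0,1,-0.078,-0.595,0,0,1,-0.044,-0.665,0,0,1,0,-0.73,0,0,1,0.052,-0.789,0,0,1,0.111,-0.841,0,0,1,0.176,-0.885,0,0,1,0.246,-0.919,0,0,1,0.321,-0.945,0,0,1,0.398,-0.96,0,0,1,0.476,-0.965,0,0])

```text
time: 26.25
tcp_pos: [533.6, -173.8, 110.0]
ee_rot: [0.925, 0.38, -0.003, -0.0]
wrist_force: [-2.2, -1.3, 9.0]
finger_gap: 18.6
gripper_force: 59.4
```

```bash
python3 jaw.py
```

```text
side spacer 166 (array([110.3,  -1.8]), (57.2, 39.5), 86.4) jaw x [66.5 77.4 96.8] hub z 94.23174789819792
wrist spacer 1602 (array([104.5,   8. ]), (31.6, 37.2), 0.4) jaw x [65.6 76.8 91.3] hub z 94.23579549989367
26.35 [-1.7 -0.4  8. ]
```

Emit:
apply_moves(deltas=[1,0.078,0.005,0,0,1,0.155,0.02,0,0,1,0.23,0.046,0,0,1,0.3,0.08,0,0,1,0.365,0.124,0,0,1,0.424,0.176,0,0,1,0.476,0.235,0,0,1,0.52,0.3,0,0,1,0.554,0.37,0,0,1,0.58,0.445,0,0,1,0.595,0.522,0,0,1,0.6,0.6,0,0,1,0.595,0.678,0,0,1,0.58,0.755,0,0,1,0.554,0.83,0,0,1,0.52,0.9,0,0])

```text
time: 27.95
tcp_pos: [635.4, -198.0, 109.9]
ee_rot: [0.925, 0.381, -0.001, -0.002]
wrist_force: [0.5, 3.4, 8.3]
finger_gap: 18.3
gripper_force: 59.2
```

Emit:
apply_moves(deltas=[1,-0.044,0.065,0,0,1,-0.096,0.124,0,0,1,-0.155,0.176,0,0,1,-0.22,0.22,0,0,1,-0.29,0.254,0,0,1,-0.365,0.28,0,0,1,-0.441,0.295,0,0,1,-0.52,0.3,0,0])

```text
time: 28.75
tcp_pos: [620.9, -257.0, 110.2]
ee_rot: [0.925, 0.381, 0.001, -0.001]
wrist_force: [2.5, 1.4, 6.1]
finger_gap: 18.8
gripper_force: 59.0
```

```bash
python3 jaw.py
```

```text
side spacer 172 (array([112.1,   2.3]), (52.4, 32.0), 89.2) jaw x [71.4 82.4 96.2] hub z 93.75377780293336
wrist spacer 755 (array([107.3,  -8.2]), (29.6, 25.5), 87.4) jaw x [75.2 91.3 95.7] hub z 94.31995389169734
28.85 [ 1.6 -0.5  5.9]
```

Emit:
apply_moves(deltas=[1,-0.078,-0.005,0,0,1,-0.155,-0.02,0,0,1,-0.23,-0.046,0,0,1,-0.3,-0.08,0,0,1,-0.365,-0.124,0,0,1,-0.424,-0.176,0,0])

```text
time: 29.45
tcp_pos: [577.9, -275.6, 110.1]
ee_rot: [0.925, 0.38, 0.0, 0.0]
wrist_force: [2.9, -1.7, 4.8]
finger_gap: 18.7
gripper_force: 58.8
```

Emit:
apply_moves(deltas=[1,-0.052,-0.059,0,0,1,-0.096,-0.124,0,0,1,-0.13,-0.194,0,0,1,-0.156,-0.269,0,0,1,-0.171,-0.346,0,0,1,-0.176,-0.424,0,0])

```text
time: 30.05
tcp_pos: [535.0, -258.3, 110.1]
ee_rot: [0.925, 0.38, -0.0, 0.0]
wrist_force: [1.8, -1.9, 5.3]
finger_gap: 18.9
gripper_force: 58.8
```

Emit:
apply_moves(deltas=[1,0.005,-0.078,0,0,1,0.02,-0.155,0,0,1,0.046,-0.23,0,0,1,0.08,-0.3,0,0])

```text
time: 30.45
tcp_pos: [519.2, -231.6, 110.1]
ee_rot: [0.925, 0.38, -0.001, 0.0]
wrist_force: [1.1, -2.7, 5.1]
finger_gap: 18.7
gripper_force: 58.9
```

Emit:
apply_moves(deltas=[1,0.044,-0.065,0,0,1,0.096,-0.124,0,0])

```text
time: 30.65
tcp_pos: [517.0, -216.3, 110.1]
ee_rot: [0.925, 0.379, -0.001, 0.0]
wrist_force: [0.5, -2.7, 6.7]
finger_gap: 18.4
gripper_force: 59.0
```

Emit:
apply_moves(deltas=[1,0.059,-0.052,0,0,1,0.124,-0.096,0,0])

```text
time: 30.85
tcp_pos: [518.5, -202.6, 110.2]
ee_rot: [0.925, 0.379, -0.002, 0.001]
wrist_force: [-0.2, -12.2, 6.6]
finger_gap: 18.5
gripper_force: 59.3
```

Emit:
apply_moves(deltas=[1,0.035,-0.018,0,0,1,0.035,-0.018,0,0,1,0.035,-0.018,0,0])

```text
time: 31.15
tcp_pos: [518.8, -201.4, 110.1]
ee_rot: [0.926, 0.378, -0.003, 0.002]
wrist_force: [-2.0, -10.2, 7.7]
finger_gap: 18.7
gripper_force: 59.4
```

```bash
python3 jaw.py
```

```text
side spacer 172 (array([112.2,  -2. ]), (58.3, 31.9), 89.3) jaw x [40.3 84.  97.6] hub z 94.06003048769706
wrist spacer 2452 (array([111.2,   2.8]), (51.9, 34.9), 88.3) jaw x [74.6 84.4 96. ] hub z 94.29938773921383
31.25 [ -1.6 -10.    6.9]
```

Emit:
apply_moves(deltas=[1,0.035,-0.018,0,0,1,0.05,-0.02,0,0,1,0.05,-0.02,0,0,1,0.05,-0.02,0,0])

```text
time: 31.65
tcp_pos: [519.4, -198.9, 110.2]
ee_rot: [0.926, 0.377, -0.005, 0.003]
wrist_force: [-4.4, -14.4, 8.8]
finger_gap: 18.6
gripper_force: 59.6
```

```bash
python3 jaw.py
python3 - <<'E'
from h import *
im,d,c=shot("wrist");cv2.imwrite("pics/w9.png",im)
E
```

```text
side spacer 173 (array([111.8,   1.7]), (31.6, 52.2), 1.3) jaw x [75.8 84.  97.1] hub z 93.80131794369908
wrist spacer 2413 (array([109.4,   2.5]), (51.4, 31.5), 89.5) jaw x [74.5 84.3 96.1] hub z 94.33162990232246
31.75 [ -2.8 -13.4   9.5]
```

View pics/w9.png

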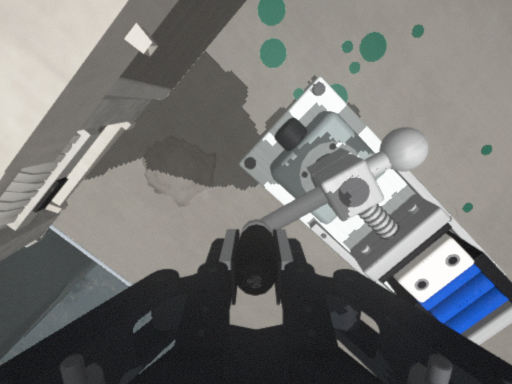

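The crank is at its stop: handle in the fingers at (257,260), hub at (352,190). The pad, spacer (435,270) and cells (480,300) are in line and closed against the wall.

Emit:
apply_moves(deltas=[1,-0.03,0.012,0,0,1,-0.055,0.022,0,0,1,-0.055,0.022,0,0])

```text
time: 32.1
tcp_pos: [518.8, -200.8, 110.1]
ee_rot: [0.926, 0.378, -0.003, 0.002]
wrist_force: [-1.2, -7.3, 8.3]
finger_gap: 18.5
gripper_force: 59.3
```

Emit:
apply_moves(deltas=[0.6,0,0,0,0,0.4,0,0,0,0,0.4,0,0,0,0,0.4,0,0,0,0,0.4,0,0,-0.2,0,0.4,0,0,-0.5,0,0.4,0,0,-0.9,0,0.4,0,0,-1,0])

```text
time: 32.9
tcp_pos: [523.5, -196.5, 213.5]
ee_rot: [0.925, 0.38, 0.002, 0.002]
wrist_force: [0.5, 0.5, 0.3]
finger_gap: 51.3
gripper_force: 0.0
```

Emit:
apply_moves(deltas=[0.4,-0.2,0,-0.2,0,0.4,-0.3,0,-0.4,0,0.4,-0.3,0,-0.4,0])

```text
time: 33.2
tcp_pos: [500.1, -219.3, 251.6]
ee_rot: [0.925, 0.379, 0.001, 0.001]
wrist_force: [0.1, -0.2, -0.1]
finger_gap: 51.3
gripper_force: 0.0
```

```bash
python3 jaw.py
python3 - <<'E'
from h import *
im,d,c=shot("wrist");np.savez("w10.npz",im=im,d=d,K=c[0],R=c[1],t=c[2]);P=cloud(d,c);Z=P[...,2]
o=np.array([577.7,-214]);ex=np.array([.0297,-.9996]);ey=np.array([.9996,.0297]);L=(P[...,:2]-o)@np.stack([ex,ey],1)
for y in(-20,0,20):
    m=(abs(L[...,1]-y)<4)&(L[...,0]>40)&(L[...,0]<195)
    print(y,[(b,int(np.median(Z[m&(abs(L[...,0]-b)<1)]))) for b in range(70,200,3) if (m&(abs(L[...,0]-b)<1)).any()])
m=(Z>112)&(Z<132)&(np.hypot(L[...,0],L[...,1])<80);print("handle",P[m].mean(0))
cv2.imwrite("pics/w10.png",im)
E
```

```text
side spacer 170 (array([112.4,   1.4]), (49.7, 32.2), 89.5) jaw x [76.4 84.  97.8] hub z 93.80328119579454
wrist spacer 1001 (array([111.3,   2.5]), (50.6, 33.9), 88.9) jaw x [74.8 84.5 95.6] hub z 94.37472798739412
33.3 [-0.5  0.1 -0.8]
-20 [(70, 19), (73, 10), (76, 39), (79, 47), (82, 48), (85, 47), (88, 47), (91, 46), (94, 47), (97, 53), (100, 54), (103, 54), (106, 53), (109, 54), (112, 53), (115, 53), (118, 54), (121, 54), (124, 53), (127, 33), (130, 47), (133, 48), (136, 49), (139, 47), (142, 46), (145, 43), (148, 46), (151, 48), (154, 49), (157, 48), (160, 47), (166, 44), (169, 47), (172, 48), (175, 48), (178, 48), (184, 45), (187, 49), (190, 50), (193, 50)]
0 [(70, 38), (73, 39), (76, 46), (79, 47), (82, 48), (85, 47), (88, 47), (91, 47), (94, 48), (97, 54), (100, 54), (103, 54), (106, 54), (109, 54), (112, 53), (115, 54), (118, 54), (121, 53), (124, 53), (127, 47), (130, 47), (133, 49), (136, 49), (139, 48), (142, 45), (145, 42), (148, 45), (151, 48), (154, 48), (157, 48), (160, 48), (163, 44), (166, 44), (169, 48), (172, 48), (175, 49), (178, 48), (181, 46), (184, 46), (187, 50), (190, 50), (193, 50)]
20 [(70, 10), (73, 11), (76, 36), (79, 47), (82, 47), (85, 47), (88, 47), (91, 47), (94, 47), (97, 53), (100, 54), (103, 53), (106, 54), (109, 54), (112, 54), (115, 54), (118, 54), (121, 54), (124, 53), (130, 47), (133, 49), (136, 49), (139, 48), (142, 46), (145, 42), (148, 45), (151, 48), (154, 49), (157, 48), (160, 47), (166, 44), (169, 47), (172, 48), (175, 48), (178, 48), (181, 46), (184, 46), (187, 50), (190, 49), (193, 50)]
handle [ 519.38299955 -205.85169428  125.97001691]
```

View pics/w10.png

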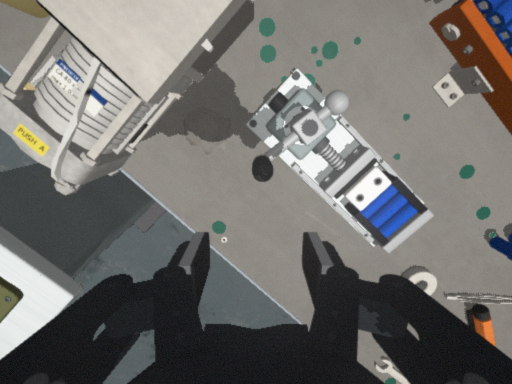

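The stack is closed with no gaps: jaw, spacer (368,188), cells (392,210), wall. The crank is seated on the shaft (310,128), the ring gauge at (420,280) looks untouched and the gripper is clear.

```bash
python3 -c "
from cell import bot
print(bot.finish_job())"
```

```text
the job is handed in; nothing more can be done
None
```

The job is handed in at about 33 s: the spacer stands in the gap, the crank is fully down on the shaft and was wound about 3.15 turns clockwise until it came up against a firm stop, and the cell block is clamped against the fixed end; I saw no sign of the ring gauge, tape measure or oil bottle being touched, though I did not re-measure them.

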